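Shut and latch the salvaged-battery box

ROBOT

A 6-joint arm with a two-finger parallel gripper is mounted at the origin on the work surface. World frame = base frame: x ahead of the robot, y to its left, z up, the work surface at z = 0. Lengths are in m, angles in rad, forces in N, time in s.
With the tool pointing down it reaches from about 0.25 to 0.725 m from the base axis. Payload 9.7 kg.
Tool frame: the origin (TCP) lies at the very end of the fingers, on their centre line; the grasp point (between the pads) lies 19 mm behind it; z points along the fingers, y is the direction in which the jaws open and shut (so a half turn about z gives the same grasp; the last joint's range is limited). The gripper opens to 85 mm and grips with 20 to 120 N. Pads are 22 mm wide; open, the fingers measure 114 mm over their backs; the gripper's body (76 mm by 85 mm) begins 54 mm behind the grasp point. The pads swing forward as they close: fully open they stand 13 mm farther back than shut.
Start: joints at [-1.331, 0.087, 0.176, 1.66, 0, 1.571], TCP at [0.131, -0.534, 0.231] pointing down, gripper open.
Joint ranges: [-3.13, 3.13], [-0.85, 1.81], [-1.15, 1.24], [-2.2, 2.28], [-1.44, 1.52], [-3.14, 3.14]. Speed limits (rad/s): [2.22, 2.22, 2.57, 3.14, 3.14, 3.14].

INTERFACE

Orientations are given as a unit quaternion [w, x, y, z].
In Python, from rig import env gives the robot as it stands.
- The arm moves only by the tool send_rows, never from a script. Its argument "motion" is a list of rows, each a list of 7 numbers: the turn, a rotation vector about the world's x, y, z in rad, then the shift along the world's x, y, z in m, then the closure, from -1 (fully open) to 1 (shut). A call has 1 to 20 rows; each row shifts and turns the commanded pose from where the row before left it; what a row does not reach is not made up. A row lasts 1/12 s, in which the tool goes at most 41.7 mm and 7.16 degrees, less where a joint would pass 70% of its speed; a pose out of reach is approached as far as the arm can. A call with a gripper value outside its range is refused whole. The fingers move at their own pace and stop on an object; the grip force is fixed at half the most. Time passes only in rows, so rows that do not move let the fingers close. It gives the time, the measured TCP pose, the force and the opening at its end, in the units of the state.
- env.get_state(): the state, without advancing time (a new reading comes with each control period).
- env.get_image(name): name is "scene" or "top" or "wrist"; returns the picture (420x560x3 uint8, red, green, blue); there is no depth.
- env.camera_info(name): a dict with "K" (3x3 intrinsics, pixels), "T" (4x4, takes a point from camera to world coordinates); the wrist camera has in their place "mount" (4x4, takes a point from camera to tool coordinates, whose origin is the TCP and whose axes are the flange's). Camera axes: x right, y up, looking along -z (the intrinsics and any distortion apply to the point x, -y, -z); pixel columns grow to the right and rows downward; lengths in m; the calibration is good to about 2 mm. A picture is of the moment at which its call begins: read the wrist's pose just before it. camera_info takes no time and is no camera call.
- env.job_done(): hands the job in, once; it reports no verdict.
The state is a dict: "clock": time; "joint_positions": joint angles; "qd": joint speeds; "tau": joint torques, N m; "ee_pos": TCP position; "orientation": TCP orientation; "ft_force": force on the tool from outside, world axes, zero at the start; "wrist_torque": the same for the moment, N m; "width": finger opening in m.
Only numpy, scipy, OpenCV 4.12 (cv2) and the standard library are available. Lean on these libraries where they do the work, as an engineer would, in place of code of your own. Each camera call takes 0.05 s, during which the arm holds its last target. There are 200 camera calls.

TASK

The steel box of salvaged battery packs is full and ready to go out. Shut its lid all the way, hook the bail of its draw latch over the hook on the front of the lid, and press the latch's lever down past centre until it lies flat against the box and stays there by itself. Leave everything else on the bench where it lies.

Things in the scene. Friction and masses are not known exactly. Their poses are not given: they have to be found in the camera images.
- battery_box: Steel box, full, too heavy to budge: 190 mm deep (x), 260 mm wide (y), body 175 mm high, 212 mm with the lid shut. Origin: centre of its underside, on the bench. z up, x from the front (latch side) to the back (hinges): the front face is at x = -95 mm, the latch on it at y = 0. The points below have the box's axes when their joints read 0
- lid (a joint): Lid angle, rad: 0 shut, grows as it opens upward, turning about the box's y axis through lid_hinge. Stiff hinge: it stays where left; 1 to 4 N on its front edge push it down; push it all the way
- lid_hinge (a point): On the lid's hinge line at the middle of the box's back edge: box x = +95 mm, z = 177 mm
- lid_front (a point): On the top face of the lid, on its centre line, 170 mm from the hinge line and 35 mm above it when shut (23 mm behind the lid's front edge): a place to push. It turns with the lid, and its z axis is normal to the lid's top
- keeper_seat (a point): Where the middle of the cross bar lies when hooked, in the upward-open groove of the hook (keeper) on the lid's front; lid shut: box x = -117 mm, 195 mm up. Keeper 30 mm wide (y), steel. Groove: inner wall 6.5 mm behind this point and 8 mm high above it, lip 6 mm in front, its flared edge 17 mm above, floor 4 mm below. The lid's front skirt is 19 mm behind it. Moves with the lid
- lever (a joint): Lever angle, rad: 0 closed (hanging down flat along the box's front), grows as it swings out and up, 1.57 straight out. Turns about the box's y axis through lever_pivot. Stays where left while the bail is slack. Bail hooked: taut at about 0.75, let go above 0.3 it springs back; dead centre 0.21, below about 0.12 it snaps shut. Takes up to 9 N at lever_pad; a hard stop at 0
- lever_pivot (a point): The lever's fulcrum: 36 mm in front of the box's front face (box x = -131 mm), 125 mm above the bench, fixed to the box
- lever_pad (a point): Outer face of the lever where it is pressed: 72 mm along the lever from the fulcrum, 11.5 mm outward of it. The lever is a 37 mm wide steel channel; its slightly flared tip is 94 mm from the fulcrum. Turns with the lever: its -x axis is the face's outward normal, its -z axis points to the tip
- bail (a joint): Angle of the bail on the lever, rad: 0 with the latch closed, negative as the lever opens under it; it leans outward from vertical by -(lever + bail + 0.14). Turns on a pivot on the lever 26 mm from the fulcrum (straight below it with the latch closed). Bail and lever stay where left (friction); drawing the bar down to its seat swings the lever down too and takes 5 to 12 N
- bail_bar (a point): Middle of the bail's cross bar. The bail is a steel U of 8 mm rod: the bar lies along the box's y; two arms at y = -24 and +24 mm (56 mm over all) run 95 mm down to the pivot on the lever. It can be taken across the two arms just under the bar. Springs let it lengthen up to 7 mm above 48 N. z axis: from the pivot to the bar
- hard_drive: bystander: stripped hard drive lying flat, 147 x 102 x 26 mm; origin at the centre of its underside
- screwdriver: bystander: screwdriver, 200 mm long, lying on the bench
- wrench: bystander: spanner, 190 mm long, lying on the bench
- drill: bystander: black cordless drill lying on its side, about 185 x 195 x 60 mm
- inner_pot: bystander: open stainless pot, 170 mm across, 150 mm high; origin at the centre of its underside
- motor: bystander: appliance motor standing on end, 84 mm across, 105 mm high with its shaft
- power_supply: bystander: computer power supply, 150 x 140 x 86 mm, fan grille upward
- heat_sink: bystander: finned aluminium heat sink, 90 x 80 x 42 mm

How it is judged:
On the way, in this order (a step that is already met when the one before it is completed fails the run):
1. the lid is shut (value of joint lid below 0.05 rad), for 0.2 s.
2. the bail's bar lies in the keeper's groove, the lever not yet pressed home (x of bail_bar in the frame of keeper_seat between -0.008 and 0.008 m and z of bail_bar in the frame of keeper_seat between -0.008 and 0.01 m and value of joint lever above 0.3 rad), for 0.1 s.
At the end, for the whole second after the job is handed in: The lid is shut (under 0.02 rad), the bail's bar lies in the keeper's groove (within 8 mm of its seat fore and aft, not more than 6 mm above it or 8 mm below it), and the lever lies flat (under 0.08 rad) and at rest, let go (value of joint lid below 0.02 rad and value of joint lever below 0.08 rad and x of bail_bar in the frame of keeper_seat between -0.008 and 0.008 m and z of bail_bar in the frame of keeper_seat between -0.008 and 0.006 m and velocity of joint lever between -0.05 and 0.05 rad/s); the robot touches nothing.
It fails at once if any of the eight loose things lying about on the bench is shifted more than 30 mm (distance of any of hard_drive, screwdriver, wrench, drill, inner_pot, motor, power_supply, heat_sink from where it was at the start of the episode above 0.03 m).
It also fails if it takes over 48 s, if anything falls off the work surface, if the arm or the gripper's body presses on something with over 40 N, if the wrist force passes 120 N, or if a joint passes its speed limit or range.

## Working session

There is one attempt and no reset: what is moved stays moved. The work goes in short steps, Python scripts to look and compute and a tool call to move; the robot and the scene stay as the last step left them, time stands still between calls to the robot, and variables do not carry over. Pictures are saved under pics/ and viewed, about 8 in all and at most 12, crops included, and the job is handed in when it is done.

Besides the shell and the picture viewer there is one more tool, called after "Call:" by a JSON object that holds its "method" and its "body". send_rows: Moves the arm, as the interface text tells. Its arguments: {"type":"object","properties":{"motion":{"type":"array","items":{"type":"array","items":{"type":"number"}}}},"required":["motion"]}

```bash
ls; mkdir -p pics; python3 - <<'E'
from rig import env
import cv2,numpy as np
for n in("scene","top"):
    cv2.imwrite(f"pics/{n}0.png",env.get_image(n)[:,:,::-1])
    c=env.camera_info(n);print(n,{k:(np.round(v,4).tolist() if hasattr(v,'shape') or isinstance(v,list) else v) for k,v in c.items()})
print(env.camera_info("wrist"));print(env.get_state())
E
```

```text
pics
scene {'K': [[394.6273, 0.0, 279.9161], [0.0, 394.6273, 209.9657], [0.0, 0.0, 1.0]], 'T': [[0.826, -0.4709, 0.31, 0.8423], [0.5637, 0.6931, -0.4493, -0.4096], [-0.0033, 0.5458, 0.8379, 0.9985], [0.0, 0.0, 0.0, 1.0]]}
top {'K': [[427.0461, 0.0, 276.9822], [0.0, 427.0461, 213.3495], [0.0, 0.0, 1.0]], 'T': [[0.0194, 0.9955, -0.0924, 0.3848], [-0.9998, 0.0186, -0.009, 0.0137], [-0.0072, 0.0925, 0.9957, 1.5556], [0.0, 0.0, 0.0, 1.0]]}
{'K': array([[346.09703963,   0.        , 275.6848437 ],
       [  0.        , 346.09703963, 209.1950874 ],
       [  0.        ,   0.        ,   1.        ]]), 'mount': array([[-5.96689815e-05,  9.60764128e-01,  2.77366702e-01,
         7.07064672e-02],
       [ 9.99999686e-01,  2.76524152e-04, -7.42719011e-04,
         1.18030812e-04],
       [-7.90276375e-04,  2.77366571e-01, -9.60763842e-01,
        -1.42305279e-01],
       [ 0.00000000e+00,  0.00000000e+00,  0.00000000e+00,
         1.00000000e+00]])}
{'clock': 0.1, 'joint_positions': array([-1.33102102e+00,  8.74131703e-02,  1.75180746e-01,  1.65980248e+00,
       -2.26507128e-05,  1.57079255e+00]), 'qd': array([-0.00020465, -0.00214054,  0.00181839,  0.00115578,  0.00030946,
        0.00071772]), 'tau': array([-1.40289430e-03, -5.21561015e+01,  4.65653336e+01,  1.59531698e-02,
       -8.34518255e-05,  6.95987865e-06]), 'ee_pos': array([ 0.13055849, -0.53405555,  0.23063278]), 'orientation': array([-6.13489976e-04,  9.92821662e-01,  1.19602526e-01, -8.53103448e-05]), 'ft_force': array([ 0.32072407, -1.21231535, -0.00631206]), 'wrist_torque': array([ 0.00581871, -0.00919911,  0.03915311]), 'width': 0.08557383696054853}
```

View pics/scene0.png

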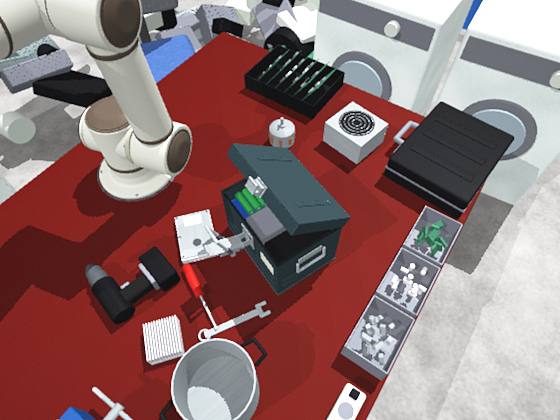

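View pics/top0.png

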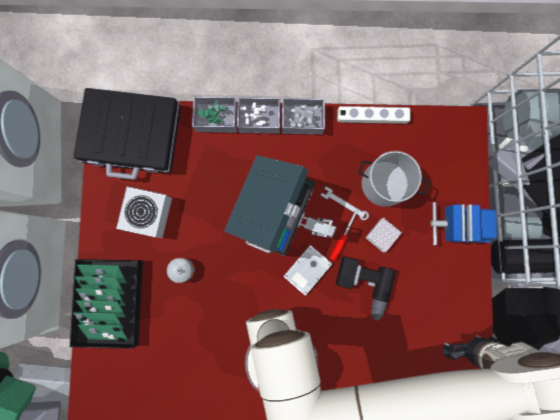

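The scene view shows the box with its lid half open around (285,225), and the latch at about (235,240) above the hard drive. In the top view the box is near (270,205) and its front faces image right. I'll enlarge both crops.

```bash
python3 - <<'E'
import cv2,numpy as np
a=cv2.imread("pics/scene0.png")[135:305,170:360]
b=cv2.imread("pics/top0.png")[145:265,215:350]
cv2.imwrite("pics/s1.png",cv2.resize(a,None,fx=4,fy=3.5*4/3.5*0.85,interpolation=cv2.INTER_CUBIC) if 0 else cv2.resize(a,None,fx=3.5,fy=3.5,interpolation=cv2.INTER_CUBIC))
cv2.imwrite("pics/t1.png",cv2.resize(b,None,fx=5,fy=5,interpolation=cv2.INTER_CUBIC))
E
```

```text
(no output)
```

View pics/s1.png

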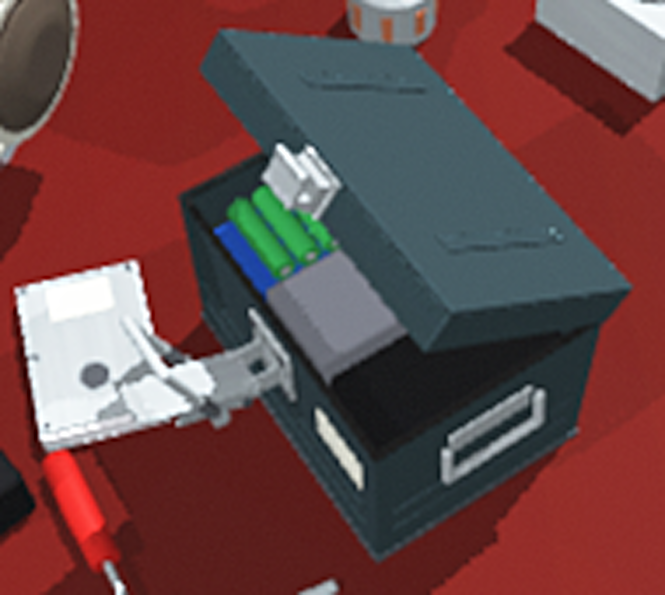

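View pics/t1.png

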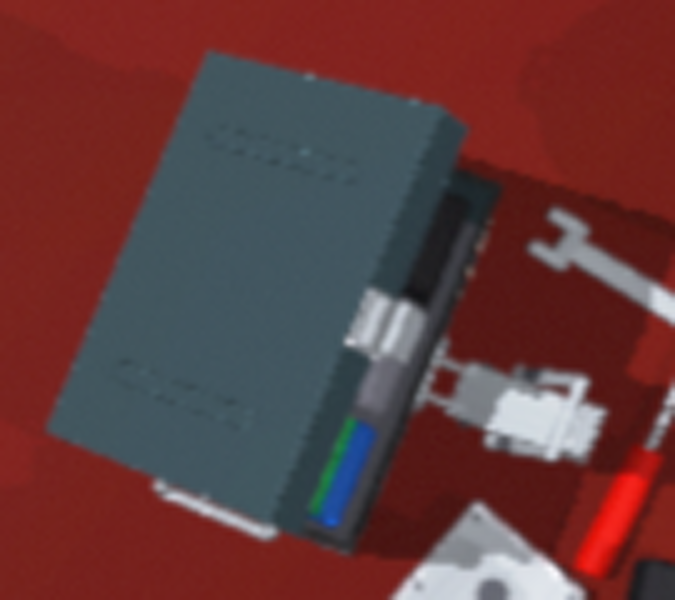

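```bash
cat > h.py <<'E'
import numpy as np, cv2
from scipy.spatial.transform import Rotation as R
from scipy.optimize import least_squares
from rig import env
CI={n:env.camera_info(n) for n in("scene","top","wrist")}
def proj(n,P,T=None):
    K=CI[n]["K"];T=CI[n]["T"] if T is None else T
    p=(np.atleast_2d(P)-T[:3,3])@T[:3,:3]
    return np.c_[K[0,0]*p[:,0]/-p[:,2]+K[0,2],K[1,1]*-p[:,1]/-p[:,2]+K[1,2]]
def wristT():
    s=env.get_state();w,x,y,z=s["orientation"];M=np.eye(4)
    M[:3,:3]=R.from_quat([x,y,z,w]).as_matrix();M[:3,3]=s["ee_pos"];return M@CI["wrist"]["mount"]
def ry(a): return R.from_rotvec([0,a,0]).as_matrix()
def box2w(q,P): return np.atleast_2d(P)@R.from_rotvec([0,0,q[2]]).as_matrix().T+[q[0],q[1],0]
def lidpt(a,P): h=np.array([.095,0,.177]);return (np.atleast_2d(P)-h)@ry(a).T+h   # a>0 opens
def levpt(l,P): h=np.array([-.131,0,.125]);return h+np.atleast_2d(P)@ry(l).T   # P rel fulcrum, closed
def bailpt(l,b,P): # P rel bail pivot, along bail frame
    piv=levpt(l,[0,0,-.026]);return piv+np.atleast_2d(P)@ry(l+b+.14).T
E
cat > fit.py <<'E'
from h import *
S=lambda u,v:((u+.5)/3.5-.5+170,(v+.5)/3.5-.5+135)
T=lambda u,v:((u+.5)/5-.5+215,(v+.5)/5-.5+145)
B=[("scene",(-.095,-.13,0),S(380,557)),("scene",(.095,-.13,0),S(578,432)),("scene",(-.095,-.13,.175),S(377,457)),("scene",(-.095,.13,.175),S(180,195)),
("top",(-.095,-.13,.175),T(499,183)),("top",(-.095,.13,.175),T(348,552))]
L=[("scene",(-.098,.133,.212),S(222,30)),("scene",(-.098,-.133,.212),S(452,310)),("scene",(.098,-.133,.212),S(630,288)),("scene",(.098,.133,.212),S(415,55)),
("top",(-.098,-.133,.212),T(442,107)),("top",(-.098,.133,.212),T(280,495)),("top",(.098,-.133,.212),T(208,52)),("top",(.098,.133,.212),T(48,430))]
def f(q):
    r=[proj(n,box2w(q,P))[0]-uv for n,P,uv in B]+[proj(n,box2w(q,lidpt(q[3],P)))[0]-uv for n,P,uv in L]
    return np.ravel(r)
# sign check: opening raises front
print(lidpt(.5,[-.098,0,.212]))
for s in(1,):
    o=least_squares(f,[.42,.02,1.2,.5],loss="soft_l1");print(o.x,o.cost);print(np.round(f(o.x).reshape(-1,2),1).tolist())
E
python3 fit.py
```

```text
[[-0.05759354  0.          0.30024452]]
[0.53340913 0.03783735 1.19571719 0.61527492] 15.266137976761813
[[-0.2, 0.8], [-0.5, 0.0], [0.1, 1.3], [-0.1, -0.2], [1.3, 0.4], [1.0, 0.4], [-0.8, -0.3], [0.5, 0.9], [2.6, -0.8], [0.0, -3.6], [0.5, -0.2], [-2.0, 6.0], [-0.6, -0.8], [-1.2, -0.2]]
```

```bash
cat > fit2.py <<'E'
from h import *
S=lambda u,v:((u+.5)/3.5-.5+170,(v+.5)/3.5-.5+135)
T=lambda u,v:((u+.5)/5-.5+215,(v+.5)/5-.5+145)
q=[.5334,.0378,1.1957]
D=[("scene",.024,S(130,325)),("scene",-.024,S(190,378)),("top",-.024,T(580,385)),("top",.024,T(565,445))]
g=lambda p:np.ravel([proj(n,box2w(q,bailpt(p[0],p[1],[0,y,.095])))[0]-uv for n,y,uv in D]+[proj("top",box2w(q,levpt(p[0],[-.005,y,-.094])))[0]-uv for y,uv in((-.0185,T(605,405)),(.0185,T(590,460)))])
for l0 in(1.2,1.8):
  for b0 in(-2,-3):
    o=least_squares(g,[l0,b0],loss="soft_l1");print(o.x,o.cost,np.round(g(o.x).reshape(-1,2),1).tolist())
p=o.x
def draw(n,fn,off,sc,out):
    im=cv2.resize(cv2.imread(fn)[off[1]:off[1]+off[3],off[0]:off[0]+off[2]],None,fx=sc,fy=sc,interpolation=cv2.INTER_CUBIC)
    def ln(P,c):
        uv=((proj(n,box2w(q,P))-off[:2]+.5)*sc).astype(np.int32);cv2.polylines(im,[uv],False,c,1)
    ln(levpt(p[0],[[0,-.0185,0],[0,-.0185,-.094],[0,.0185,-.094],[0,.0185,0]]),(0,255,255))
    ln(bailpt(p[0],p[1],[[0,-.024,0],[0,-.024,.095],[0,.024,.095],[0,.024,0]]),(0,255,0))
    return im
a=draw("scene","pics/scene0.png",(170,200,100,90),4,0);b=draw("top","pics/top0.png",(290,195,100,90),4,0)
cv2.imwrite("pics/ov.png",np.hstack([a,b]))
E
python3 fit2.py
```

```text
[ 2.05467232 -2.53552895] 11.348485429054687 [[-0.5, -1.3], [-7.3, -1.1], [0.6, -0.7], [-2.1, 1.5], [0.5, 1.2], [-0.7, 0.7]]
[ 2.14069831 -4.8671139 ] 84.41332789630977 [[4.0, 34.7], [-4.1, 33.7], [-0.5, 4.8], [-2.7, 5.4], [-0.5, 0.5], [-1.8, 0.1]]
[ 2.05467363 -2.53553051] 11.348485429114275 [[-0.5, -1.3], [-7.3, -1.1], [0.6, -0.7], [-2.1, 1.5], [0.5, 1.2], [-0.7, 0.7]]
[ 2.05467227 -2.53552889] 11.348485429057568 [[-0.5, -1.3], [-7.3, -1.1], [0.6, -0.7], [-2.1, 1.5], [0.5, 1.2], [-0.7, 0.7]]
```

View pics/ov.png

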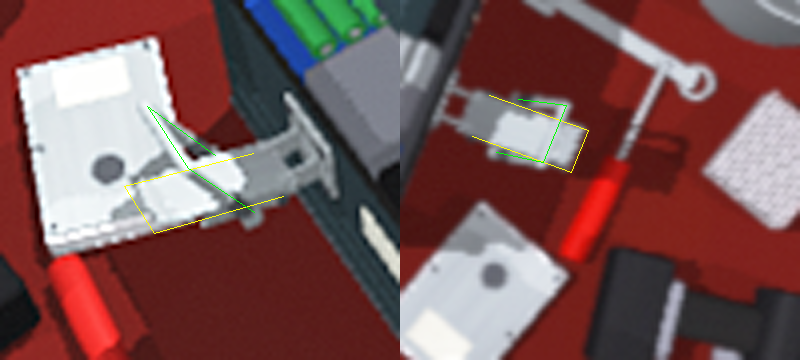

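The overlay fits: lever about 2.05 rad, and the bail stands up, leaning out about 0.34 rad. Next I work out the waypoints.

```bash
python3 - <<'E'
from h import *
q=[.5334,.0378,1.1957]
for a in(.615,.45,.3,.15,0): 
    b=lidpt(a,[-.075,0,.212]);print(a,np.round(b,3),np.round(box2w(q,b),3))
print("bar",bailpt(2.055,-2.5355,[0,0,.095]),box2w(q,bailpt(2.055,-2.5355,[0,0,.095])))
print("seat",box2w(q,[-.117,0,.195]))
# bystanders in box frame (top view pixel -> plane z)
K=CI["top"]["K"];T=CI["top"]["T"]
for n,uv,z in(("hd",(308,270),.026),("drillhead",(352,272),.05),("drilltip",(378,310),.03),("redtip",(335,255),.02),("redtop",(345,235),.02),("heat",(383,235),.04),("wrench",(362,214),.01)):
    d=T[:3,:3]@[(uv[0]-K[0,2])/K[0,0],-(uv[1]-K[1,2])/K[1,1],-1];w=T[:3,3]+d*(z-T[2,3])/d[2]
    print(n,np.round(w,3),np.round((w-[q[0],q[1],0])@R.from_rotvec([0,0,q[2]]).as_matrix(),3))
E
```

```text
0.615 [[-0.024  0.     0.304]] [[0.525 0.016 0.304]]
0.45 [[-0.043  0.     0.282]] [[ 0.518 -0.002  0.282]]
0.3 [[-0.057  0.     0.261]] [[ 0.512 -0.015  0.261]]
0.15 [[-0.068  0.     0.237]] [[ 0.509 -0.025  0.237]]
0 [[-0.075  0.     0.212]] [[ 0.506 -0.032  0.212]]
bar [[-0.18573724  0.          0.22664894]] [[ 0.4653529  -0.13502337  0.22664894]]
seat [[ 0.49053563 -0.07106526  0.195     ]]
hd [ 0.327 -0.087  0.026] [-0.191  0.147  0.026]
drillhead [ 0.324 -0.239  0.05 ] [-0.334  0.094  0.05 ]
drilltip [ 0.193 -0.333  0.03 ] [-0.47   0.181  0.03 ]
redtip [ 0.382 -0.183  0.02 ] [-0.261  0.06   0.02 ]
redtop [ 0.454 -0.218  0.02 ] [-0.267 -0.02   0.02 ]
heat [ 0.455 -0.349  0.04 ] [-0.389 -0.069  0.04 ]
wrench [ 0.532 -0.281  0.01 ] [-0.297 -0.115  0.01 ]
```

Call:
{"method": "send_rows", "body": {"motion": [[0, 0, 0, 0, 0, 0.037, 1], [0, 0, 0, 0, 0, 0.037, 1], [0, 0, 0.08, 0.02, 0.0275, 0.037, 1], [0, 0, 0.08, 0.02, 0.0275, 0.037, 1], [0, 0, 0.08, 0.02, 0.0275, 0, 1], [0, 0, 0.08, 0.02, 0.0275, 0, 1], [0, 0, 0.08, 0.02, 0.0275, 0, 1], [0, 0, 0.08, 0.02, 0.0275, 0, 1], [0, 0, 0.08, 0.02, 0.0275, 0, 1], [0, 0, 0.08, 0.02, 0.0275, 0, 1], [0, 0, 0.08, 0.02, 0.0275, 0, 1], [0, 0, 0.08, 0.02, 0.0275, 0, 1], [0, 0, 0.08, 0.02, 0.0275, 0, 1], [0, 0, 0.076, 0.02, 0.0275, 0, 1]]}}

```text
clock: 1.27
ee_pos: [0.3643, -0.2121, 0.3665]
orientation: [-0.0, 0.825, 0.564, -0.0]
ft_force: [0.1, -0.6, -0.3]
width: -0.0002
```

Call:
{"method": "send_rows", "body": {"motion": [[0, 0, 0, 0.019, 0.0275, -0.003, 1], [0, 0, 0, 0.019, 0.0275, -0.003, 1], [0, 0, 0, 0.019, 0.0275, -0.003, 1], [0, 0, 0, 0.019, 0.0275, -0.003, 1], [0, 0, 0, 0.019, 0.0275, -0.003, 1], [0, 0, 0, 0.019, 0.0275, -0.003, 1], [0, 0, 0, 0.019, 0.0275, -0.003, 1], [0, 0, 0, 0.019, 0.0275, -0.003, 1], [0, 0, 0, 0, 0, -0.015, 1], [0, 0, 0, 0, 0, -0.015, 1], [0, 0, 0, 0, 0, 0, 1]]}}

```text
clock: 2.18
ee_pos: [0.5156, 0.007, 0.3096]
orientation: [-0.001, 0.826, 0.563, -0.002]
ft_force: [-0.5, -0.6, -0.8]
width: 0.0001
```

Call:
{"method": "send_rows", "body": {"motion": [[0, 0, 0, -0.002, -0.006, -0.011, 1], [0, 0, 0, -0.002, -0.006, -0.011, 1], [0, 0, 0, -0.003, -0.006, -0.011, 1], [0, 0, 0, -0.003, -0.006, -0.011, 1], [0, 0, 0, -0.002, -0.006, -0.011, 1], [0, 0, 0, -0.002, -0.005, -0.011, 1], [0, 0, 0, -0.002, -0.005, -0.012, 1], [0, 0, 0, -0.001, -0.004, -0.012, 1], [0, 0, 0, -0.001, -0.004, -0.01, 1], [0, 0, 0, 0, 0, 0, 1], [0, 0, 0, 0, 0, 0, 1]]}}

```text
clock: 3.1
ee_pos: [0.4976, -0.0421, 0.213]
orientation: [0.0, 0.827, 0.563, 0.0]
ft_force: [-0.4, 0.2, 0.5]
width: 0.0001
```

Call:
{"method": "send_rows", "body": {"motion": [[0, 0, 0, 0.003, 0.006, -0.002, 1], [0, 0, 0, 0, 0, -0.002, 1], [0, 0, 0, 0, 0, -0.002, 1], [0, 0, 0, 0, 0, 0, 1], [0, 0, 0, 0, 0, 0, 1], [0, 0, 0, 0, 0, 0, 1]]}}

```text
clock: 3.6
ee_pos: [0.5009, -0.0366, 0.2117]
orientation: [0.003, 0.827, 0.563, 0.001]
ft_force: [-12.1, -6.2, 32.8]
width: 0.0004
```

Call:
{"method": "send_rows", "body": {"motion": [[0, 0, 0, 0, 0, 0.03, 1], [0, 0, 0, 0, 0, 0.03, -1], [0, 0, 0, 0, 0, 0.03, -1], [0, 0, 0, 0, 0, 0.03, -1], [0, 0, 0, -0.012, -0.033, 0.01, -1], [0, 0, 0, -0.012, -0.033, 0, -1], [0, 0, 0, -0.012, -0.033, 0, -1], [0, 0, 0, 0, 0, 0, -1], [0, 0, 0, 0, 0, 0, -1], [0, 0, 0, 0, 0, 0, -1]]}}

```text
clock: 4.43
ee_pos: [0.465, -0.1344, 0.3366]
orientation: [-0.0, 0.827, 0.563, 0.0]
ft_force: [-0.6, 1.1, -0.4]
width: 0.0852
```

```bash
cat > look.py <<'E'
import sys
from h import *
W=wristT();print(env.get_state()["ee_pos"],env.get_state()["width"])
q=[.5334,.0378,1.1957];p=[float(a) for a in sys.argv[2:4]]
w=env.get_image("wrist")[:,:,::-1].copy();t=env.get_image("top")[:,:,::-1].copy();s=env.get_image("scene")[:,:,::-1].copy()
np.savez("pics/%s.npz"%sys.argv[1],W=W);
for n,im in(("w",w),("t",t),("s",s)): cv2.imwrite("pics/%s_%s.png"%(sys.argv[1],n),im)
def draw(n,im,off,sc,T=None):
    im=cv2.resize(im[off[1]:off[1]+off[3],off[0]:off[0]+off[2]],None,fx=sc,fy=sc,interpolation=cv2.INTER_CUBIC)
    def ln(P,c):
        uv=((proj(n,box2w(q,P),T)-off[:2]+.5)*sc).astype(np.int32);cv2.polylines(im,[uv],False,c,1)
    ln(levpt(p[0],[[0,-.0185,0],[0,-.0185,-.094],[0,.0185,-.094],[0,.0185,0]]),(0,255,255))
    ln(bailpt(p[0],p[1],[[0,-.024,0],[0,-.024,.095],[0,.024,.095],[0,.024,0]]),(0,255,0))
    ln([[-.117,-.015,.195],[-.117,.015,.195]],(255,0,255));ln([[-.098,-.13,.212],[-.098,.13,.212]],(255,255,0))
    return im
W0=draw("wrist",w,(0,0,560,420),1,W)
a=draw("top",t,(285,170,80,70),3);b=draw("scene",s,(190,190,80,70),3)
cv2.imwrite("pics/%s.png"%sys.argv[1],np.hstack([W0,np.vstack([a,b])]))
E
python3 look.py L1 2.055 -2.5355
```

```text
[ 0.46501232 -0.13444756  0.33661114] 0.08520124797021841
```

View pics/L1.png

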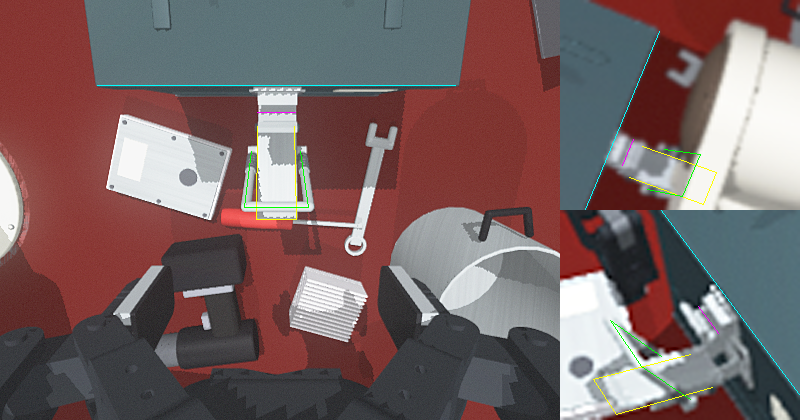

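The overlay agrees with the wrist view: the bar is at about (278,206) and the jaws are centred on it. I'll tilt to the bail's lean and grasp it.

Call:
{"method": "send_rows", "body": {"motion": [[0.093, -0.037, 0, -0.003, -0.007, -0.015, -1], [0.093, -0.037, 0, -0.003, -0.007, -0.015, -1], [0.093, -0.037, 0, -0.002, -0.008, -0.014, -1], [0, 0, 0, 0, 0, 0, -1], [0, 0, 0, 0, 0, 0, -1]]}}

```text
clock: 5.0
ee_pos: [0.4563, -0.1571, 0.2916]
orientation: [-0.085, 0.818, 0.556, 0.123]
ft_force: [0.6, -0.5, 0.6]
width: 0.0853
```

Call:
{"method": "send_rows", "body": {"motion": [[0, 0, 0, 0.003, 0.008, -0.024, -1], [0, 0, 0, 0.003, 0.008, -0.024, -1], [0, 0, 0, 0.003, 0.008, -0.024, -1], [0, 0, 0, 0.0035, 0.0075, -0.024, -1], [0, 0, 0, 0, 0, 0, -1], [0, 0, 0, 0, 0, 0, -1]]}}

```text
clock: 5.5
ee_pos: [0.4694, -0.1238, 0.1972]
orientation: [-0.084, 0.817, 0.558, 0.123]
ft_force: [-0.2, -0.2, 0.7]
width: 0.0853
```

Call:
{"method": "send_rows", "body": {"motion": [[0, 0, 0, 0, 0, 0, 1], [0, 0, 0, 0, 0, 0, 1], [0, 0, 0, 0, 0, 0, 1], [0, 0, 0, 0, 0, 0, 1], [0, 0, 0, 0, 0, 0, 1], [0, 0, 0, 0, 0, 0, 1]]}}

```text
clock: 6.0
ee_pos: [0.4697, -0.1258, 0.1976]
orientation: [-0.083, 0.817, 0.556, 0.124]
ft_force: [-0.1, -2.6, 5.8]
width: 0.054
```

```bash
python3 look.py L2 2.055 -2.5355; python3 - <<'E'
from h import *
from scipy.optimize import brentq
# lever angle for bar at given box x,z (bail 95mm)
P=np.array
print(env.get_state()["ft_force"],env.get_state()["width"])
for x,z in((-.186,.2266),(-.155,.232),(-.125,.229),(-.117,.226),(-.117,.215),(-.117,.205),(-.117,.195),(-.117,.191)):
    f=lambda l:np.hypot(*(P([x,z])-levpt(l,[0,0,-.026])[0][[0,2]]))-.095
    ls=np.linspace(-.2,3,321);v=[f(l) for l in ls]
    print(x,z,[(round(brentq(f,a,b),3)) for a,b,c,d in zip(ls,ls[1:],v,v[1:]) if c*d<0])
E
```

```text
[ 0.46972256 -0.12579521  0.19758707] 0.05399156191830976
[ 1.62058452 -4.28112875  5.62553265] 0.05415108554537557
-0.186 0.2266 [2.057]
-0.155 0.232 [2.051]
-0.125 0.229 [2.109]
-0.117 0.226 [2.105]
-0.117 0.215 [1.714]
-0.117 0.205 [1.316]
-0.117 0.195 [0.7]
-0.117 0.191 []
```

View pics/L2.png

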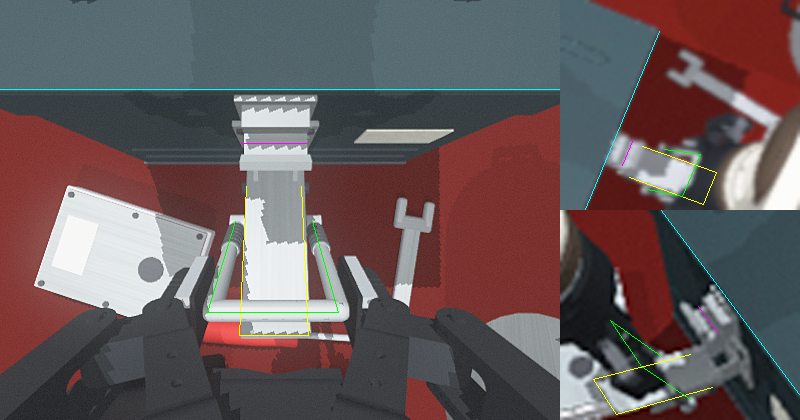

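Gripped at 54 mm, with the bar in the jaws. Next I swing the bail in along its arc, over the lip.

Call:
{"method": "send_rows", "body": {"motion": [[-0.05, 0.02, 0, 0.002, 0.0053, 0.0015, 1], [-0.05, 0.02, 0, 0.002, 0.0053, 0.0015, 1], [-0.05, 0.02, 0, 0.0022, 0.0055, 0.0005, 1], [-0.05, 0.02, 0, 0.0022, 0.0055, 0.0005, 1], [-0.05, 0.02, 0, 0.0026, 0.0066, -0.001, 1], [-0.05, 0.02, 0, 0.0026, 0.0066, -0.001, 1], [-0.05, 0.02, 0, 0.0025, 0.0063, -0.0025, 1], [-0.05, 0.02, 0, 0.0025, 0.0063, -0.0025, 1], [0, 0, 0, 0, 0, 0, 1], [0, 0, 0, 0, 0, 0, 1]]}}

```text
clock: 6.98
ee_pos: [0.4882, -0.0773, 0.1928]
orientation: [0.036, 0.824, 0.563, -0.054]
ft_force: [3.7, -4.8, -1.7]
width: 0.0539
```

```bash
python3 look.py L3 2.055 -1.795; python3 -c "
from rig import env;s=env.get_state();print(s['ft_force'],s['width'],s['orientation'])"
```

```text
[ 0.48819186 -0.07727035  0.19280981] 0.05386126951935549
[ 4.1415734  -3.35467537 -1.40922098] 0.053669550192709484 [ 0.03554252  0.82467713  0.56191463 -0.05381732]
```

View pics/L3.png

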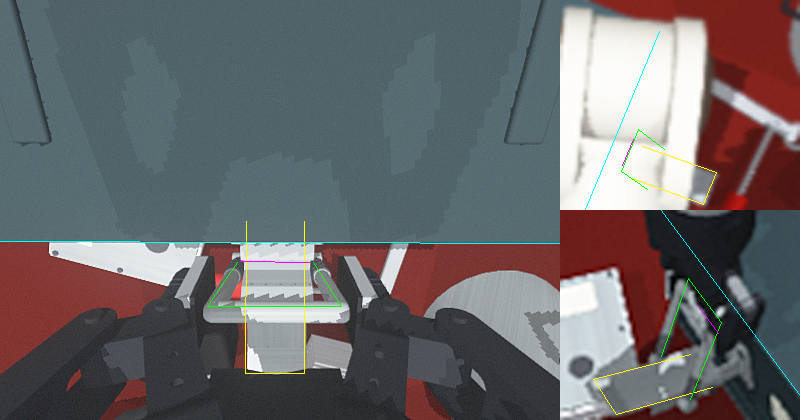

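```bash
python3 - <<'E'
from h import *
q=[.5334,.0378,1.1957];W=np.load("pics/L3.npz")["W"]
for th in(.3,.34,.37,.4,.43):
    b=th-.14-2.055;B=bailpt(2.055,b,[[0,-.024,.095],[0,0,.095],[0,.024,.095]])
    print(th,np.round(B[1],4),np.round(proj("wrist",box2w(q,B),W),1).tolist())
im=cv2.imread("pics/L3_w.png")[235:335,180:380];a=cv2.resize(im,None,fx=4,fy=4,interpolation=cv2.INTER_CUBIC)
s=cv2.resize(cv2.imread("pics/L3_s.png")[205:275,205:265],None,fx=5.7,fy=5.7,interpolation=cv2.INTER_CUBIC)[:400]
s=cv2.resize(cv2.imread("pics/L3_s.png")[205:255,215:265],(400,400),interpolation=cv2.INTER_CUBIC)
cv2.imwrite("pics/c3.png",np.hstack([cv2.resize(a,(400,200)),s[:200]]) if 0 else np.hstack([a[:, 200:600],s]))
E
```

```text
0.3 [-0.1259  0.      0.2279] [[340.2, 331.9], [273.8, 331.7], [207.4, 331.4]]
0.34 [-0.1223  0.      0.2267] [[340.4, 321.7], [273.8, 321.5], [207.3, 321.3]]
0.37 [-0.1197  0.      0.2257] [[340.5, 314.0], [273.9, 313.7], [207.2, 313.5]]
0.4 [-0.117   0.      0.2246] [[340.6, 306.1], [273.9, 305.9], [207.2, 305.7]]
0.43 [-0.1144  0.      0.2235] [[340.6, 298.2], [273.9, 298.0], [207.2, 297.7]]
```

View pics/c3.png

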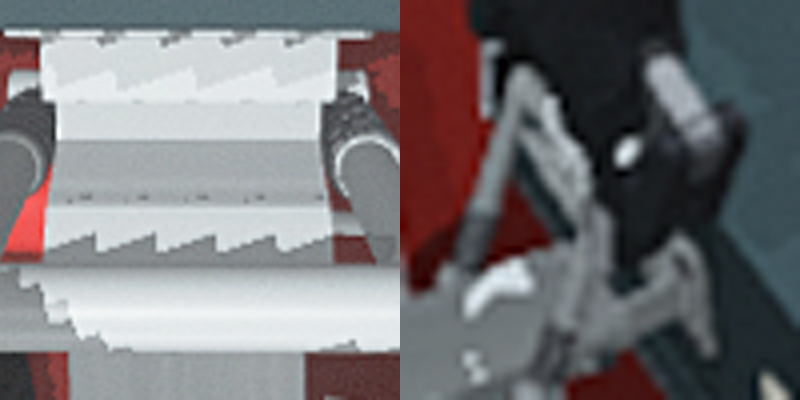

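```bash
python3 - <<'E'
from h import *
q=[.5334,.0378,1.1957];W=np.load("pics/L3.npz")["W"]
for n,x,z in(("lid edge",-.098,.212),("skirtlow",-.098,.178),("wall top",-.1105,.203),("floor in",-.1105,.191),("seat",-.117,.195),("floor out",-.123,.191),("lip top",-.123,.212),("flare",-.127,.212),("liplow",-.123,.2)):
  r=proj("wrist",box2w(q,[[x,0.015,z],[x,-.015,z]]),W);print(n,np.round(r,1).tolist(),"crop",np.round((r-[230,235])*4).tolist())
E
```

```text
lid edge [[233.7, 242.2], [314.5, 242.5]] crop [[15.0, 29.0], [338.0, 30.0]]
skirtlow [[242.1, 206.3], [307.2, 206.5]] crop [[48.0, -115.0], [309.0, -114.0]]
wall top [[237.6, 258.3], [310.9, 258.6]] crop [[31.0, 93.0], [324.0, 94.0]]
floor in [[240.4, 243.9], [308.4, 244.1]] crop [[42.0, 36.0], [314.0, 37.0]]
seat [[240.1, 261.4], [308.6, 261.6]] crop [[41.0, 106.0], [314.0, 107.0]]
floor out [[241.5, 268.0], [307.4, 268.2]] crop [[46.0, 132.0], [309.0, 133.0]]
lip top [[236.6, 297.1], [311.6, 297.4]] crop [[26.0, 248.0], [326.0, 249.0]]
flare [[237.0, 305.2], [311.2, 305.4]] crop [[28.0, 281.0], [325.0, 282.0]]
liplow [[239.6, 279.5], [309.0, 279.8]] crop [[38.0, 178.0], [316.0, 179.0]]
```

The bar is about 1–2 mm outward of the groove's centre line and clear above the lip. I'll draw it down, easing it slightly inward.

Call:
{"method": "send_rows", "body": {"motion": [[0, 0, 0, 0.0003, 0.0007, -0.003, 1], [0, 0, 0, 0.0003, 0.0007, -0.003, 1], [0, 0, 0, 0, 0, -0.003, 1], [0, 0, 0, 0, 0, -0.003, 1], [0, 0, 0, 0, 0, -0.003, 1], [0, 0, 0, 0, 0, 0, 1]]}}

```text
clock: 7.63
ee_pos: [0.4887, -0.0764, 0.1788]
orientation: [0.036, 0.825, 0.562, -0.054]
ft_force: [4.0, -0.8, 5.0]
width: 0.0537
```

Call:
{"method": "send_rows", "body": {"motion": [[0, 0, 0, 0, 0, -0.0025, 1], [0, 0, 0, 0, 0, -0.0025, 1], [0, 0, 0, 0, 0, -0.0025, 1], [0, 0, 0, 0, 0, -0.002, 1], [0, 0, 0, 0, 0, 0, 1]]}}

```text
clock: 8.05
ee_pos: [0.4897, -0.075, 0.1698]
orientation: [0.036, 0.825, 0.562, -0.052]
ft_force: [6.9, 6.4, 6.9]
width: 0.0541
```

Call:
{"method": "send_rows", "body": {"motion": [[0, 0, 0, 0, 0, -0.002, 1], [0, 0, 0, 0, 0, -0.002, 1], [0, 0, 0, 0, 0, -0.001, 1], [0, 0, 0, 0, 0, 0, 1], [0, 0, 0, 0, 0, 0, 1]]}}

```text
clock: 8.47
ee_pos: [0.4901, -0.0741, 0.1662]
orientation: [0.036, 0.825, 0.562, -0.05]
ft_force: [4.7, 12.0, 16.4]
width: 0.0539
```

```bash
python3 look.py L4 0.85 -0.64
```

```text
[ 0.49014772 -0.07406744  0.16616385] 0.0539417075243557
```

View pics/L4.png

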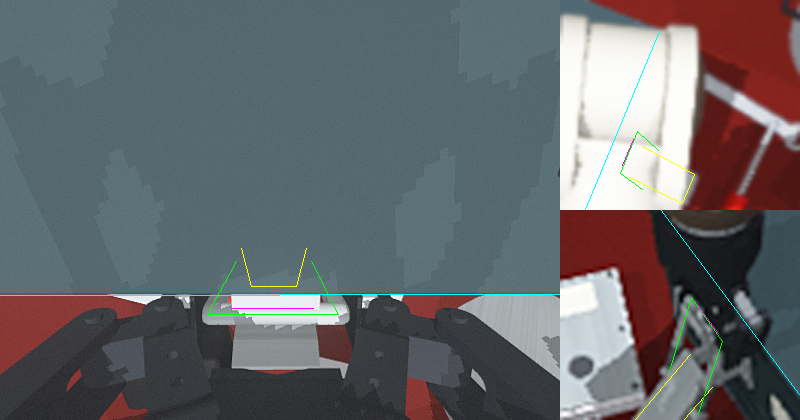

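The bar now sits in the groove, between the inner wall and the lip, at about row 317. I'll seat it a little further, release, and back off upward.

Call:
{"method": "send_rows", "body": {"motion": [[0, 0, 0, 0, 0, -0.001, 1], [0, 0, 0, 0, 0, -0.001, 1], [0, 0, 0, 0, 0, 0, 1], [0, 0, 0, 0, 0, 0, 1]]}}

```text
clock: 8.95
ee_pos: [0.4904, -0.0741, 0.1653]
orientation: [0.036, 0.825, 0.562, -0.05]
ft_force: [3.2, 12.6, 23.6]
width: 0.0534
```

Call:
{"method": "send_rows", "body": {"motion": [[0, 0, 0, 0, 0, 0, -1], [0, 0, 0, 0, 0, 0, -1], [0, 0, 0, 0, 0, 0, -1], [0, 0, 0, 0, 0, 0, -1], [0, 0, 0, 0, 0, 0.015, -1], [0, 0, 0, 0, 0, 0.03, -1], [0, 0, 0, 0, 0, 0.03, -1], [0, 0, 0, 0, 0, 0.03, -1], [0.09, -0.036, 0, -0.012, -0.03, 0.02, -1], [0.09, -0.036, 0, -0.012, -0.03, 0.01, -1], [0.09, -0.036, 0, -0.012, -0.03, 0.01, -1], [0, 0, 0, 0, 0, 0, 0], [0, 0, 0, 0, 0, 0, 1], [0, 0, 0, 0, 0, 0, 1]]}}

```text
clock: 10.12
ee_pos: [0.4522, -0.1669, 0.3065]
orientation: [-0.045, 0.825, 0.56, 0.066]
ft_force: [0.0, 0.6, -0.3]
width: 0.0518
```

```bash
python3 look.py L5 0.75 -0.55;python3 - <<'E'
from h import *
print(env.get_state()["orientation"])
for l in(.95,.75,.5,.3,.1,0): print(l,np.round(levpt(l,[-.0115,0,-.072])[0],4))
E
```

```text
[ 0.45217001 -0.16693631  0.30647438] 0.05177876170118434
[-0.04538681  0.82307926  0.56227632  0.06577161]
0.95 [-0.1963  0.      0.0925]
0.75 [-0.1885  0.      0.0802]
0.5 [-0.1756  0.      0.0673]
0.3 [-0.1633  0.      0.0596]
0.1 [-0.1496  0.      0.0545]
0 [-0.1425  0.      0.053 ]
```

View pics/L5.png

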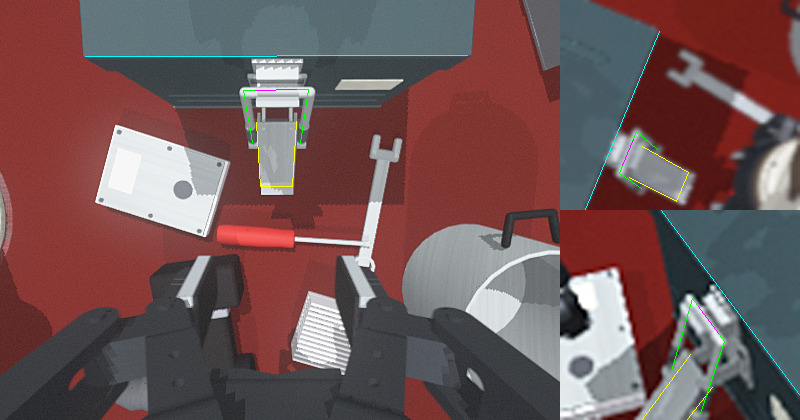

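The bar is hooked at about (278,92), and the lever rests near 0.85 rad. I'll tilt the closed fingers about 45° outward, descend, and press.

Call:
{"method": "send_rows", "body": {"motion": [[0.112, -0.044, 0, -0.001, -0.003, -0.02, 1], [0.112, -0.044, 0, -0.001, -0.003, -0.03, 1], [0.112, -0.044, 0, -0.001, -0.003, -0.035, 1], [0.112, -0.044, 0, -0.001, -0.003, -0.035, 1], [0.112, -0.044, 0, -0.001, -0.002, -0.036, 1], [0, 0, 0, 0, 0, 0, 1], [0, 0, 0, 0, 0, 0, 1], [0, 0, 0, 0, 0, 0, 1]]}}

```text
clock: 10.93
ee_pos: [0.4483, -0.1795, 0.1527]
orientation: [-0.209, 0.767, 0.524, 0.306]
ft_force: [0.7, -0.1, 1.7]
width: 0.0001
```

Call:
{"method": "send_rows", "body": {"motion": [[0, 0, 0, 0.0035, 0.0088, -0.018, 1], [0, 0, 0, 0.0035, 0.0088, -0.018, 1], [0, 0, 0, 0.0035, 0.0088, -0.018, 1], [0, 0, 0, 0.002, 0.005, -0.006, 1], [0, 0, 0, 0.002, 0.005, -0.006, 1], [0, 0, 0, 0.002, 0.005, -0.006, 1], [0, 0, 0, 0.0005, 0.0012, -0.005, 1], [0, 0, 0, 0.0005, 0.0012, -0.005, 1], [0, 0, 0, 0.0005, 0.0012, -0.005, 1], [0, 0, 0, 0.0005, 0.0012, -0.005, 1], [0, 0, 0, 0, 0, 0, 1]]}}

```text
clock: 11.85
ee_pos: [0.4661, -0.1345, 0.0587]
orientation: [-0.209, 0.767, 0.522, 0.307]
ft_force: [1.2, -2.7, 0.8]
width: 0.0002
```

Call:
{"method": "send_rows", "body": {"motion": [[0, 0, 0, 0.0015, 0.0038, -0.0026, 1], [0, 0, 0, 0.0015, 0.0038, -0.0026, 1], [0, 0, 0, 0.0015, 0.0038, -0.0026, 1], [0, 0, 0, 0.0017, 0.0042, -0.0017, 1], [0, 0, 0, 0.0017, 0.0042, -0.0017, 1], [0, 0, 0, 0.0017, 0.0042, -0.0017, 1], [0, 0, 0, 0, 0, 0, 1]]}}

```text
clock: 12.43
ee_pos: [0.4756, -0.1091, 0.0459]
orientation: [-0.21, 0.767, 0.523, 0.307]
ft_force: [-0.8, -0.0, 1.1]
width: -0.0
```

Call:
{"method": "send_rows", "body": {"motion": [[0, 0, 0, 0.0013, 0.0033, -0.0008, 1], [0, 0, 0, 0.0013, 0.0033, -0.0008, 1], [0, 0, 0, 0, 0, 0, 1], [0, 0, 0, 0, 0, 0, 1]]}}

```text
clock: 12.77
ee_pos: [0.4782, -0.1032, 0.0447]
orientation: [-0.21, 0.767, 0.523, 0.307]
ft_force: [0.3, -0.1, -0.8]
width: -0.0001
```

Call:
{"method": "send_rows", "body": {"motion": [[0, 0, 0, 0.001, 0.0025, 0, 1], [0, 0, 0, 0.001, 0.0025, 0, 1], [0, 0, 0, 0, 0, 0, 1], [0, 0, 0, 0, 0, 0, 1]]}}

```text
clock: 13.1
ee_pos: [0.4797, -0.1007, 0.0446]
orientation: [-0.208, 0.768, 0.522, 0.306]
ft_force: [-13.1, -19.5, 5.4]
width: 0.0
```

Solid contact at the hard stop. I'll back out and look.

Call:
{"method": "send_rows", "body": {"motion": [[0, 0, 0, -0.004, -0.01, 0.002, 1], [0, 0, 0, -0.01, -0.025, 0.02, 1], [0, 0, 0, -0.006, -0.016, 0.035, 1], [0, 0, 0, -0.003, -0.008, 0.035, 1], [0, 0, 0, -0.003, -0.008, 0.035, 1], [-0.1, 0.04, 0, 0, 0, 0.035, 1], [-0.1, 0.04, 0, 0, 0, 0.03, 1], [-0.1, 0.04, 0, 0, 0, 0.03, 1], [0, 0, 0, 0, 0, 0, 1], [0, 0, 0, 0, 0, 0, 1]]}}

```text
clock: 13.93
ee_pos: [0.4551, -0.1649, 0.2696]
orientation: [-0.121, 0.806, 0.55, 0.181]
ft_force: [-0.3, 0.2, -0.6]
width: 0.0002
```

```bash
python3 look.py L6 0 0; python3 -c "
from rig import env;print(env.get_state()['ft_force'])"
```

```text
[ 0.45512681 -0.164893    0.26959444] 0.0001516734119030893
[ 0.37274928 -1.34093602 -0.05820428]
```

View pics/L6.png

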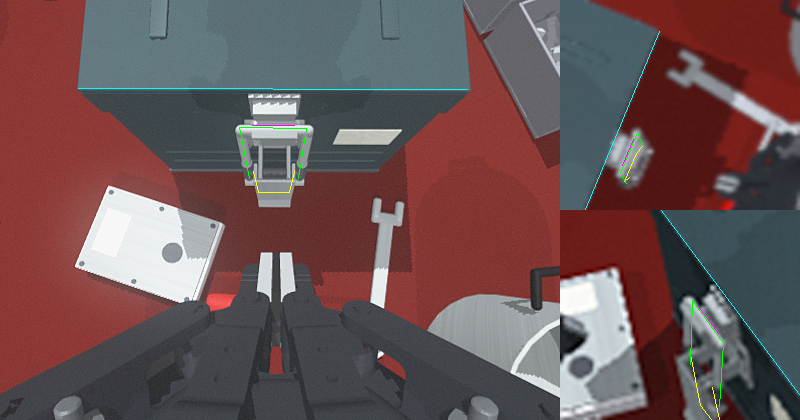

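```bash
python3 - <<'E'
from h import *
q=[.5334,.0378,1.1957];W=np.load("pics/L6.npz")["W"]
for l in(0,.08,.15,.3,.45): print(l,[np.round(proj("wrist",box2w(q,levpt(l,[o,0,-.094])),W)[0],1).tolist() for o in(-.0115,-.015)], np.round(proj("scene",box2w(q,levpt(l,[-.0115,0,-.094])))[0],1))
E
```

```text
0 [[273.4, 201.8], [273.4, 204.7]] [236.3 261.8]
0.08 [[273.4, 207.9], [273.4, 210.9]] [233.9 263.1]
0.15 [[273.4, 213.2], [273.4, 216.1]] [231.7 264. ]
0.3 [[273.3, 224.3], [273.3, 227.1]] [227.2 265.8]
0.45 [[273.3, 234.8], [273.3, 237.5]] [222.8 267.2]
```

The tip shows at row ~206, against 202–205 predicted for a flat lever and 224+ if it had sprung back. The lever is closed and the arm is clear.

```bash
python3 -c "
from rig import env;print(env.job_done())"
```

```text
the job is handed in; nothing more can be done
None
```

I shut the lid, hooked the bail's bar in the keeper's groove, and pressed the lever over centre to its hard stop. Then I backed the arm clear and handed the job in at about 14 s of the 48 s allowed. No verdict was reported.

**Last checks:**
- **Lid:** it was pressed down to 212 mm with about 33 N, which matches the shut height.
- **Bail:** the wrist image shows the bar hooked in the keeper. The highest force while drawing it down was about 24 N vertically.
- **Lever:** the tip is at pixel row 206, where a closed lever should put it at 202–205 and a sprung-back one at 224 or more. It met the stop at about 24 N and stayed flat after I let go.
- **Clear of contact:** the final wrist force was within noise (about 1 N) with the arm standing clear.
- **Bench items:** I moved nothing else that I could see, but I did not measure every item's position again.

The only disagreements were 1–3 mm between the camera readings and the measured tool positions, within what I expected.

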